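# Clamp a slide carrier in the slide press

### The job

Put the blue slide carrier flat between the guide rails of the slide press and slide it fully home against the brass end stop while the clamp is still open. Then push the red toggle handle down over centre until it rests on its stop, so that the spring pad holds the carrier, and let go. Push by feel and do not force anything: nudge the end stop and the handle's stop gently, and leave the green carrier and the other things on the bench where they are.

Things in the scene. Friction and masses are not known exactly. Their poses are not given: they have to be found in the camera images.
- blue_carrier_mid (a point): centre (half-way up, 16 mm above its underside) of the loose blue slide carrier, a solid block 90 mm long (its x), 34 mm wide (y) and 32 mm high (z), 0.22 kg nominal, with a glass slide lying flush in its top. Either end may go first. It starts lying flat on the cork mat (3 mm thick), next to the green one.
- green_carrier_mid (a point): centre of the green carrier with an empty black recess in its top, same sizes as the blue one; a bystander on the mat. Blue and green may change places.
- press: slide press, fixed to the bench: steel base plate 280 (x) x 90 (y) x 12 mm (z) with a red-handled toggle clamp. Origin: centre of the plate's underside; x runs from the loading end to the handle end, z up. The carrier slides along +x on the plate's top (z = 12 mm). The end stop's face is at x = 35 mm, the handle's pivot at x = 119 mm, all on y = 0. The plate is bare at x below 3 mm.
- press_home (a point): where the carrier's centre lies when fully home: x = -10, y = 0, z = 28 mm in the press; same axes. Two guide rails stand on both sides of the carrier's leading part only: inner faces at y = +-19.5 mm, from 13 to 46 mm ahead (+x) of this point, tops 12 mm above the plate. Closed, the pad (18 mm disc) presses on the carrier's top 15 mm ahead of this point.
- end_stop: brass block on the press that the carrier's end is slid against: 10 (x) x 36 (y) x 22 mm (z); origin at the bottom centre of the face towards the carrier, same axes as the press. More than 40 N harms it.
- press_pivot (a point): nominal pivot of the handle, 71 mm above the bench. The clamp sits in a slotted post: the true pivot is up to 5 mm higher or lower, which no reading shows, so where the handle ends and how hard it pushes must be felt. The post reaches 9 mm above it. Open, the clamp arm stands up to 90 mm above it, from 30 to 80 mm before it (-x).
- handle (a joint): angle of the handle about its pivot (rad): 0 raised, growing downwards; starts at 0 to 0.06. It points to the press's +x, above level by 1.00 minus this value, but its bar is bent up or down there by up to 0.2 rad from 20 mm on (unmeasured). Red grip, 18 mm thick, 47 to 135 mm from the pivot. Pad meets carrier at 0.75 to 0.95, centre 1.05, hard stop 1.08. Push: 3 to 18 N at 105 mm; 30 N harms it.
- tube_rack: bystander: white tube rack with capped tubes, 60 x 170 x 96 mm; origin at the centre of its underside
- beaker: bystander: clear beaker, 70 mm across, 95 mm high; origin at the centre of its underside
- stain_bottle: bystander: amber bottle, 50 mm across, 110 mm high; origin at the centre of its underside
- wash_bottle: bystander: white bottle with a red cap, 60 mm across, 140 mm high; origin at the centre of its underside
- dish_stack: bystander: stack of clear dishes, 88 mm across, 45 mm high; origin at the centre of its underside
- slide_box: bystander: grey and black slide box, 85 x 140 x 30 mm; origin at the centre of its underside
Things that resemble listed ones, but are neither listed nor needed, are in the scene too. What is shaped like the part that bears blue_carrier_mid but purple is not meant.

How it is judged:
By the outcome, as a careful person would: the job done as asked, in the order asked, and still so for the second after the job is handed in, with the robot touching nothing.
It also fails if it takes over 72 s, if anything falls off the work surface, if the arm or the gripper's body presses on something with over 40 N, if the wrist force passes 120 N, or if a joint passes its speed limit or range.

### The arm

A 6-joint arm with a two-finger parallel gripper is mounted at the origin on the work surface. World frame = base frame: x ahead of the robot, y to its left, z up, the work surface at z = 0. Lengths are in m, angles in rad, forces in N, time in s.
With the tool pointing down it reaches from about 0.25 to 0.775 m from the base axis. Payload 4 kg.
Tool frame: the origin (TCP) lies on the centre line of the jaws, within the pads' length; the fingertips stand 17 mm ahead of it and the grasp point (between the pads) lies 2 mm behind it; z points along the fingers, y is the line along which they close (so a half turn about z gives the same grasp; the last joint's range is limited). The gripper opens to 94 mm and grips with 3 to 60 N. Pads are 16 mm wide; open, the fingers measure 119 mm over their backs; the gripper's body (75 mm by 177 mm) begins 78 mm behind the grasp point.
Start: joints at [-1.415, 0.087, 1.371, -0, 1.684, -0.103], TCP at [0.141, -0.532, 0.223] pointing down, gripper open.
Joint ranges: [-3.1, 3.1], [-0.76, 2.03], [0.27, 2.55], [-1.08, 4.22], [0.17, 2.65], [-2.57, 2.57]. Speed limits (rad/s): [2.79, 2.79, 3.14, 3.14, 3.14, 3.14].

### API

Orientations are given as [roll, pitch, yaw] about the fixed x, y, z axes, in that order (R = Rz(yaw) Ry(pitch) Rx(roll)).
In Python, from bench import robot gives the robot as it stands.
- The arm moves only by the tool servo_tool, never from a script. Its argument "plan" is a list of rows, each a list of 7 numbers: the shift along the tool's x, y, z normalised to -1 to 1, where 1 is 0.1 m, then the turn, a rotation vector about the tool's x, y, z normalised to -1 to 1, where 1 is pi/2 rad, then the finger opening in mm, from 0 to 94. In form: [[x, y, z, ax, ay, az, gripper], ...]. A call has 1 to 12 rows; each row is the pose to reach, as a shift and turn from the pose commanded when the call began, along the tool's axes at that moment; what a row does not reach only later rows make up. A row lasts 1/12 s, in which the tool goes at most 41.7 mm and 7.16 degrees, less where a joint would pass 70% of its speed; a pose out of reach is approached as far as the arm can. A call with a number of a shift or a turn outside -1 to 1 is refused whole. A call with a gripper value outside its range is refused whole. The fingers move at their own pace and stop on an object; the grip force is fixed at half the most. Time passes only in rows, so rows that repeat a pose let the fingers close. It gives the time, the measured TCP pose, the force, the opening and the grip force at its end, in the units of the state.
- robot.get_obs(): the state, without advancing time (a new reading comes with each control period).
- robot.snapshot(name): name is "scene" or "top"; returns the picture (480x640x3 uint8, red, green, blue); there is no depth.
- robot.camera_params(name): a dict with "camera_matrix" (3x3 intrinsics, pixels), "rvec" (rotation vector, rad) and "tvec" (3), from world to camera coordinates, as OpenCV has them. Camera axes: x right, y down, z forward; pixel columns grow to the right and rows downward; lengths in m; the calibration is good to about 2 mm. A picture is of the moment at which its call begins. camera_params takes no time and is no camera call.
- robot.close_job(): hands the job in; it is judged then, once.
Trained networks look in the newest picture that a camera, given by its name, has taken for a name from the list of things; names that differ only in an ending like _2 or _b are one class to them, and where a whole thing is asked for, a point or a joint stands for the part that bears it (a point fixed in the world has none). Each returns a list of dicts, best first, with "conf" (0 to 1); they miss things now and then, are a little off and sometimes report something else, mostly with a low value. They report only what shows in the picture. A call takes as long as a camera call. They do not tell look-alikes from the thing itself.
- robot.find_in(thing, camera): "extent" ([centre column, centre row, width, height] in pixels, round what is visible of it).
The state is a dict: "time": time; "joint_positions": joint angles; "qvel": joint speeds; "joint_torque": joint torques, N m; "tool_pos": TCP position; "ee_rot": TCP orientation; "wrist_force": force on the tool from outside, world axes, zero at the start; "wrist_torque": the same for the moment, N m; "width": finger opening in m; "finger_force": force on a finger pad.
Only numpy, scipy, OpenCV 4.12 (cv2) and the standard library are available. Lean on these libraries where they do the work, as an engineer would, in place of code of your own. Each camera call takes 0.05 s, during which the arm holds its last target. There are 200 camera calls.

## Working session

There is one attempt and no reset: what is moved stays moved. The work goes in short steps, Python scripts to look and compute and a tool call to move; the robot and the scene stay as the last step left them, time stands still between calls to the robot, and variables do not carry over. Pictures are saved under pics/ and viewed, at most 10 in all, crops included, and the job is handed in when it is done.

Besides the shell and the picture viewer there is one more tool, called after ">>>" in YAML: its name, and indented under it one key for each argument. servo_tool: Moves the arm, as the interface text tells. Scaled input: -1 to 1 covers 0.1 m each way for a shift and pi/2 rad each way for a turn. Its arguments: {"type":"object","properties":{"plan":{"type":"array","items":{"type":"array","items":{"type":"number"}}}},"required":["plan"]}

```bash
ls; mkdir -p pics; cat > h.py <<'E'
import numpy as np, cv2
from bench import robot
from scipy.spatial.transform import Rotation as R
def cam(n):
    p=robot.camera_params(n); return np.array(p["camera_matrix"],float),np.array(p["rvec"],float).ravel(),np.array(p["tvec"],float).ravel()
def proj(n,P):
    K,r,t=cam(n); return cv2.projectPoints(np.atleast_2d(np.array(P,float)),r,t,K,None)[0][:,0]
def unproj(n,uv,z):
    K,r,t=cam(n); Rm=R.from_rotvec(r).as_matrix(); c=-Rm.T@t
    uv=np.atleast_2d(uv); d=(Rm.T@np.linalg.inv(K)@np.c_[uv,np.ones(len(uv))].T).T
    return c+d*((z-c[2])/d[:,2])[:,None]
def snap(n,f):
    im=np.array(robot.snapshot(n)); cv2.imwrite(f"pics/{f}.png",im[:,:,::-1]); return im
E
python3 - <<'E'
from h import *
for n in("scene","top"):
    snap(n,n+"0"); K,r,t=cam(n); print(n,K.round(0).tolist(),(-R.from_rotvec(r).as_matrix().T@t).round(3))
    for th in("blue_carrier_mid","green_carrier_mid","press","end_stop","handle"):
        print(th,[(np.round(d["extent"]).tolist(),round(d["conf"],2)) for d in robot.find_in(th,n)[:4]])
print(robot.get_obs())
E
```

```text
pics
scene [[440.0, 0.0, 316.0], [0.0, 440.0, 243.0], [0.0, 0.0, 1.0]] [ 1.024 -0.744  0.808]
blue_carrier_mid [([268.0, 339.0, 38.0, 46.0], 0.88), ([109.0, 378.0, 49.0, 46.0], 0.78)]
green_carrier_mid [([224.0, 315.0, 38.0, 37.0], 0.58)]
press [([337.0, 220.0, 98.0, 116.0], 0.67)]
end_stop []
handle [([375.0, 186.0, 26.0, 52.0], 0.5)]
top [[447.0, 0.0, 316.0], [0.0, 447.0, 243.0], [0.0, 0.0, 1.0]] [ 0.448 -0.038  1.371]
blue_carrier_mid [([401.0, 239.0, 28.0, 13.0], 0.85), ([153.0, 233.0, 33.0, 27.0], 0.75), ([485.0, 310.0, 35.0, 14.0], 0.74), ([204.0, 326.0, 50.0, 42.0], 0.45)]
green_carrier_mid [([400.0, 282.0, 28.0, 9.0], 0.71)]
press [([263.0, 256.0, 127.0, 48.0], 0.7)]
end_stop [([265.0, 255.0, 6.0, 16.0], 0.61)]
handle [([219.0, 240.0, 38.0, 11.0], 0.68)]
{'time': 0.6, 'joint_positions': array([-1.41508923e+00,  8.71828385e-02,  1.37067249e+00,  2.40138599e-06,
        1.68360734e+00, -1.03122864e-01]), 'qvel': array([-0.00029842, -0.00113822, -0.00029958,  0.0004525 , -0.00070734,
        0.00101171]), 'joint_torque': array([-1.78964819e-04, -3.39778376e+01, -3.02414596e+01,  7.17430492e-02,
        2.36941996e-02,  6.11238505e-06]), 'tool_pos': array([ 0.14076016, -0.53170726,  0.22252924]), 'ee_rot': array([3.14146311e+00, 1.10078666e-05, 2.58830229e-01]), 'wrist_force': array([-0.20428595,  0.01873096,  0.4280501 ]), 'wrist_torque': array([-0.06338332, -0.01182358, -0.02738927]), 'finger_force': 0.0, 'width': 0.09426446236931517}
```

View pics/top0.png

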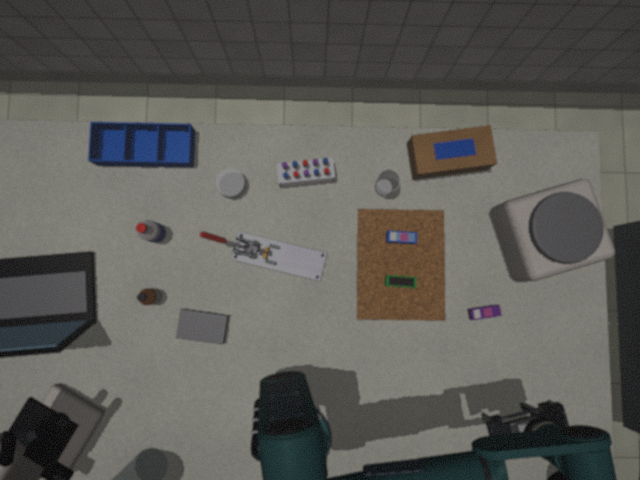

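View pics/scene0.png

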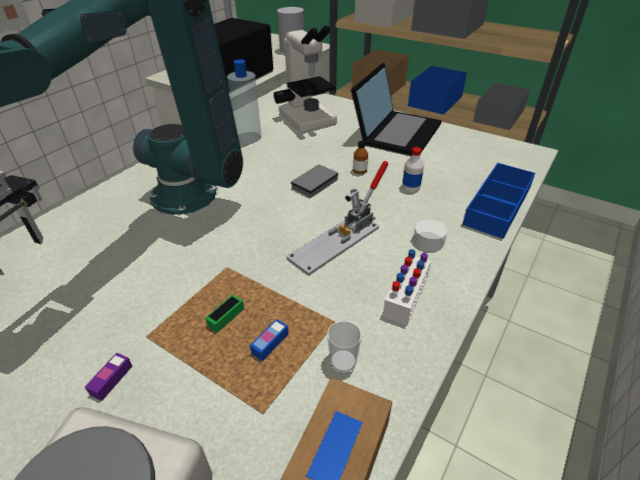

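The top view shows what could be taken for the wanted part: the blue carrier at (402,237), green at (401,282), purple look-alike at (485,312), blue trays at (140,145), and the box with a blue label at (455,150). I choose (402,237), which has a blue body and a glass slide in its top. The press plate runs from the loading end at (326,265) to the handle at (205,236).

```bash
python3 - <<'E'
from h import *
im=cv2.imread("pics/top0.png"); sc=cv2.imread("pics/scene0.png")
a=cv2.resize(im[215:295,190:335],None,fx=5.5,fy=5.5,interpolation=cv2.INTER_CUBIC)  # 797x440
b=cv2.resize(im[222:252,380:424],None,fx=5,fy=5,interpolation=cv2.INTER_CUBIC) #220x150
c=cv2.resize(sc[315:365,240:300],None,fx=3,fy=3,interpolation=cv2.INTER_CUBIC)
o=np.zeros((595,798,3),np.uint8); o[:a.shape[0],:a.shape[1]]=a; o[442:592,:220]=b; o[442:592,230:410]=c
d=cv2.resize(sc[155:275,280:395],None,fx=1.25,fy=1.25); o[442:592,420:420+d.shape[1]]=d
cv2.imwrite("pics/crop1.png",o)
hsv=cv2.cvtColor(im,cv2.COLOR_BGR2HSV)
def rect(m,off,z):
    c=max(cv2.findContours(m,0,2)[0],key=cv2.contourArea); h=cv2.convexHull(c)
    r=cv2.minAreaRect(h); box=cv2.boxPoints(r)+off
    w=unproj("top",box,z); print("px",box.round(1).tolist()); print("c",w.mean(0).round(4)); 
    e=[w[1]-w[0],w[2]-w[1]]; 
    for v in e: print("len",np.linalg.norm(v).round(4),"ang",np.degrees(np.arctan2(v[1],v[0])).round(1))
# not cork: mask by hue
for nm,(u0,v0,u1,v1) in dict(blue=(380,222,424,252),green=(380,268,424,294)).items():
    s=hsv[v0:v1,u0:u1]; m=((s[...,0]>45)&(s[...,1]>40)).astype(np.uint8)
    m=cv2.morphologyEx(m,cv2.MORPH_CLOSE,np.ones((9,9))); print(nm); rect(m,np.array([u0,v0]),0.035)
s=hsv[225:290,190:335]; g=s[...,2]; print(np.percentile(g,[5,25,50,75,95]), hsv[256,285],hsv[285,285],hsv[262,320])
E
```

```text
blue
px [[385.6, 242.2], [386.3, 229.4], [417.6, 231.1], [416.8, 243.9]]
c [ 0.5998 -0.3124  0.035 ]
len 0.039 ang -3.2
len 0.0946 ang -92.2
green
px [[384.7, 285.1], [385.5, 274.5], [415.7, 277.1], [414.9, 287.7]]
c [ 0.4662 -0.3079  0.035 ]
len 0.0317 ang -4.8
len 0.0907 ang -93.9
[ 91. 127. 130. 133. 145.] [128   7 148] [ 37  18 127] [139  14 144]
```

View pics/crop1.png

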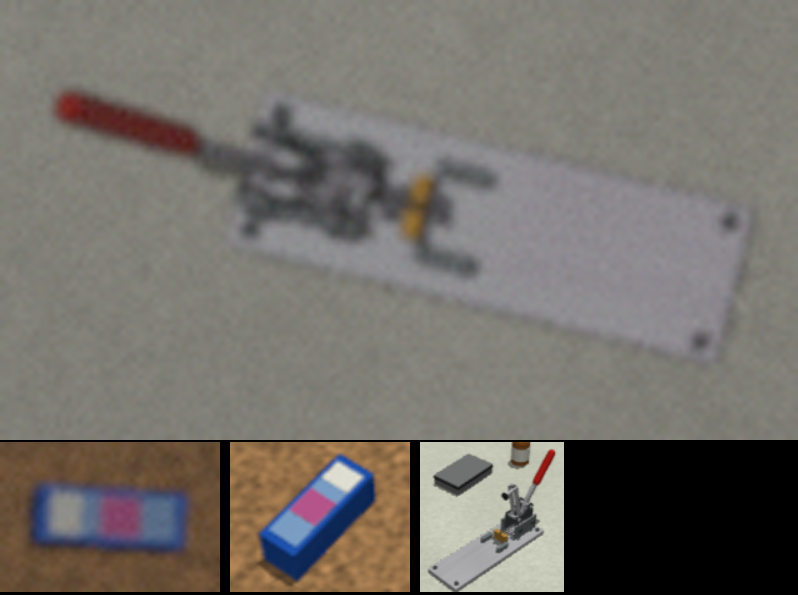

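The crop confirms it: blue body, glass slide with white, pink and light-blue areas. The press's brass stop is near full-image (266,253), and the loading-end corners are near (326,253) and (320,280). Next I fit the poses.

```bash
cat > fit.py <<'E'
from h import *
from scipy.optimize import minimize
def boxpts(x,y,a,size,z0):
    s=np.array(size)/2; P=np.array([[i*s[0],j*s[1],k] for i in(-1,1) for j in(-1,1) for k in(z0,z0+size[2])])
    c,q=np.cos(a),np.sin(a); P[:,:2]=P[:,:2]@np.array([[c,q],[-q,c]])+[x,y]; return P
def fit(masks,x0,size,z0,ig={}):
    S=8
    def cost(p):
        t=0
        for n,(m,(u0,v0)) in masks.items():
            h=cv2.convexHull(((proj(n,boxpts(p[0],p[1],p[2],size,z0))-[u0,v0]+.5)*S).astype(np.float32)).round().astype(np.int32)
            big=np.zeros((m.shape[0]*S,m.shape[1]*S),np.float32); cv2.fillConvexPoly(big,h,1)
            f=cv2.GaussianBlur(cv2.resize(big,m.shape[::-1],interpolation=cv2.INTER_AREA),(0,0),.8)
            d=np.abs(f-m); 
            if n in ig: d=d*ig[n]
            t+=d.sum()
        return t
    x0=np.array(x0); sx=np.vstack([x0]+[x0+v for v in np.diag([.006,.006,.05])])
    r=minimize(cost,x0,method="Nelder-Mead",options=dict(initial_simplex=sx,xatol=1e-4,fatol=.05)); return r.x,r.fun
def mask(n,im,win,f):
    u0,v0,u1,v1=win; s=cv2.cvtColor(im,cv2.COLOR_BGR2HSV)[v0:v1,u0:u1].astype(int); m=f(s).astype(np.uint8)
    m=cv2.morphologyEx(m,cv2.MORPH_CLOSE,np.ones((9,9))); return m.astype(np.float32),(u0,v0)
E
python3 - <<'E'
from fit import *
T=cv2.imread("pics/top0.png");S=cv2.imread("pics/scene0.png")
b=lambda s:(s[...,0]>85)&(s[...,0]<178)&(s[...,1]>45)
M=dict(top=mask("top",T,(378,220,426,254),b),scene=mask("scene",S,(240,312,300,368),b))
for k in (M,{"top":M["top"]},{"scene":M["scene"]}): print("blue",fit(k,[.602,-.3145,1.53],(.09,.034,.032),.003))
# plate
pl=lambda s:(s[...,0]>90)&(s[...,0]<170)|(s[...,2]<100)
m=mask("top",T,(225,225,335,290),pl); ig=np.ones_like(m[0]); ig[:, :17]=0
c=np.array([[750,208],[716,360],[233,243],[278,92]])/5.5+[190,215]
w=unproj("top",c,.012); print(w.round(4)); x=w.mean(0); d=w[2]+w[3]-w[0]-w[1]; a=np.arctan2(d[1],d[0]); print(x,a)
r=fit({"top":m},[x[0],x[1],a],(.28,.09,.012),0,{"top":ig}); print("press",r)
ms=mask("scene",S,(280,205,345,278),pl); print(ms[0].mean())
o=[]
for im,(mm,(u,v)) in ((T,m),(S,ms),(S,M["scene"]),(T,M["top"])): 
    q=np.zeros((75,112),np.uint8); q[:mm.shape[0],:mm.shape[1]]=mm*255; o.append(q)
cv2.imwrite("pics/m.png",cv2.resize(np.vstack([np.hstack(o[:2]),np.hstack(o[2:])]),None,fx=3,fy=3))
x,y,a=r[0]; f=lambda p:[x+p[0]*np.cos(a)-p[1]*np.sin(a),y+p[0]*np.sin(a)+p[1]*np.cos(a),p[2]]
print(proj("top",[f(p) for p in ((-.14,.045,.012),(-.14,-.045,.012),(.04,0,.022))]).round(1).tolist())
print(proj("scene",[f(p) for p in ((-.14,.045,.012),(-.14,-.045,.012),(.04,0,.022))]).round(1).tolist())
E
```

```text
blue (array([ 0.60105628, -0.31287555,  1.53057455]), np.float64(166.383544921875))
blue (array([ 0.60162885, -0.31480634,  1.52392369]), np.float64(58.109474182128906))
blue (array([ 0.60032554, -0.31197428,  1.54801034]), np.float64(97.4609375))
[[ 0.5489 -0.0872  0.012 ]
 [ 0.4647 -0.0695  0.012 ]
 [ 0.525   0.1978  0.012 ]
 [ 0.6093  0.1757  0.012 ]]
[0.53698579 0.05420138 0.012     ] 1.3472266909717021
press (array([0.538223  , 0.05892345, 1.34823744]), np.float64(147.65423583984375))
0.32413065
[[319.6, 280.9], [326.5, 252.1], [265.2, 252.2]]
[[285.4, 255.6], [308.2, 272.3], [343.9, 230.4]]
```

View pics/m.png

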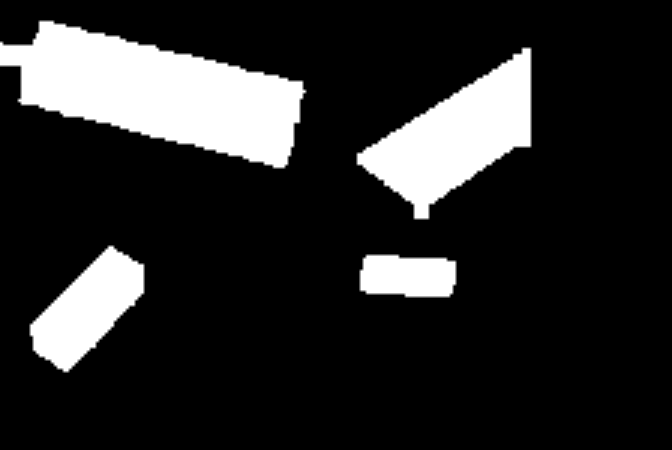

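```bash
cat >> h.py <<'E'
def delta(pos,yaw,base=None):
    "move numbers (shift, turn) from measured/commanded pose base=(pos,rpy) to tool-down pose"
    o=robot.get_obs(); p,e=(o["tool_pos"],o["ee_rot"]) if base is None else base
    A=R.from_euler("xyz",e); B=R.from_euler("xyz",[np.pi,0,yaw])
    return np.r_[A.inv().apply(np.array(pos)-p)/.1,(A.inv()*B).as_rotvec()/(np.pi/2)].round(4).tolist()
E
python3 - <<'E'
from fit import *
T=cv2.imread("pics/top0.png");S=cv2.imread("pics/scene0.png")
pl=lambda s:(s[...,0]>90)&(s[...,0]<170)|(s[...,2]<100)
m=mask("top",T,(225,225,335,290),pl); ig=np.ones_like(m[0]); ig[:, :17]=0
ms=mask("scene",S,(270,195,345,290),pl); i2=np.ones_like(ms[0]); i2[:,60:]=0; i2[80:,30:45]=0
for k in (dict(top=m,scene=ms),dict(scene=ms)): print(fit(k,[.538,.057,1.348],(.28,.09,.012),0,dict(top=ig,scene=i2)))
print(delta((.6005,-.325,.16),1.53),delta((.6005,-.325,.024),1.53,((.6005,-.325,.16),(np.pi,0,1.53))))
E
```

```text
(array([0.5387317 , 0.06005512, 1.3439117 ]), np.float64(271.8823547363281))
(array([0.5421618 , 0.06012883, 1.32169425]), np.float64(109.84383392333984))
[4.9733, -0.8216, 0.6251, 0.0001, 0.0001, -0.8093] [0.0, -0.0, 1.36, 0.0, 0.0, 0.0]
```

>>> servo_tool:
  plan:
    - [0.4,-0.1,0,0,0,0,94]
    - [0.8,-0.16,0,0,0,0,94]
    - [1,-0.2,0,0,0,0,94]

```text
time: 0.85
tool_pos: [0.2349, -0.4854, 0.2226]
ee_rot: [3.142, -0.002, 0.26]
wrist_force: [-0.1, -0.3, -0.2]
width: 0.0942
finger_force: 0.0
```

>>> servo_tool:
  plan:
    - [0.4,-0.1,0,0,0,0,94]
    - [0.8,-0.16,0,0,0,0,94]
    - [1,-0.2,0,0,0,0,94]

```text
time: 1.1
tool_pos: [0.3271, -0.4398, 0.2227]
ee_rot: [3.141, -0.002, 0.262]
wrist_force: [-0.1, -0.3, -0.4]
width: 0.0941
finger_force: 0.0
```

>>> servo_tool:
  plan:
    - [0.4,-0.1,0,0,0,0,94]
    - [0.8,-0.16,0,0,0,0,94]
    - [1,-0.2,0,0,0,0,94]

```text
time: 1.35
tool_pos: [0.4188, -0.3947, 0.2225]
ee_rot: [-3.141, -0.002, 0.262]
wrist_force: [-0.5, -0.4, 0.4]
width: 0.0938
finger_force: 0.0
```

>>> servo_tool:
  plan:
    - [0.4,-0.1,0,0,0,0,94]
    - [0.8,-0.16,0,0,0,0,94]
    - [1,-0.2,0,0,0,0,94]

```text
time: 1.6
tool_pos: [0.5103, -0.3495, 0.2222]
ee_rot: [-3.141, -0.002, 0.262]
wrist_force: [0.8, -1.6, -0.4]
width: 0.0943
finger_force: 0.0
```

>>> servo_tool:
  plan:
    - [0.4,0,0.1,0,0,-0.07,94]
    - [0.8,0,0.2,0,0,-0.14,94]
    - [0.97,0,0.3,0,0,-0.21,94]
    - [0.97,0,0.4,0,0,-0.28,94]
    - [0.97,0,0.4,0,0,-0.35,94]
    - [0.97,0,0.4,0,0,-0.42,94]
    - [0.97,0,0.4,0,0,-0.5,94]
    - [0.97,0,0.4,0,0,-0.58,94]
    - [0.97,0,0.4,0,0,-0.66,94]
    - [0.97,0,0.4,0,0,-0.74,94]
    - [0.97,0,0.4,0,0,-0.81,94]
    - [0.97,0,0.4,0,0,-0.81,94]

```text
time: 2.6
tool_pos: [0.6007, -0.3272, 0.1823]
ee_rot: [-3.141, -0.0, 1.533]
wrist_force: [0.4, 0.2, 0.0]
width: 0.094
finger_force: 0.0
```

```bash
python3 - <<'E'
from fit import *
o=robot.get_obs(); print(o["time"],o["tool_pos"],o["ee_rot"],o["joint_positions"].round(2),o["wrist_force"])
print(delta((.6005,-.325,.06),1.53))
E
```

```text
2.6 [ 0.60074401 -0.32719484  0.18234548] [-3.14142543e+00 -2.40681044e-05  1.53290416e+00] [-0.58  0.4   1.07 -0.    1.67 -0.54] [0.44259028 0.16257293 0.03287657]
[0.0218, -0.0031, 1.2235, -0.0001, -0.0, 0.0018]
```

>>> servo_tool:
  plan:
    - [0.02,0,0.35,0,0,0,94]
    - [0.02,0,0.7,0,0,0,94]
    - [0.02,0,1,0,0,0,94]

```text
time: 2.85
tool_pos: [0.6008, -0.3251, 0.0813]
ee_rot: [3.141, 0.0, 1.528]
wrist_force: [-1.2, 0.3, -1.6]
width: 0.0939
finger_force: 0.0
```

>>> servo_tool:
  plan:
    - [0,0,0.2,0,0,0,94]
    - [0,0,0.4,0,0,0,94]
    - [0,0,0.5,0,0,0,94]
    - [0,0,0.58,0,0,0,94]
    - [0,0,0.58,0,0,0,94]

```text
time: 3.27
tool_pos: [0.6001, -0.3247, 0.0227]
ee_rot: [-3.139, -0.001, 1.53]
wrist_force: [0.2, 0.3, 0.6]
width: 0.0938
finger_force: 0.0
```

```bash
python3 - <<'E'
from fit import *
o=robot.get_obs(); print(o["time"],o["tool_pos"],o["ee_rot"],o["wrist_force"])
a=snap("scene","s1"); 
o=cv2.resize(a[275:385,190:350],None,fx=5,fy=5)
cv2.imwrite("pics/crop2.png",o[:,:,::-1])
E
```

```text
3.2667 [ 0.6000535  -0.32474426  0.02274133] [-3.13913056e+00 -1.35497170e-03  1.52988779e+00] [0.2242554  0.31975072 0.59479845]
```

View pics/crop2.png

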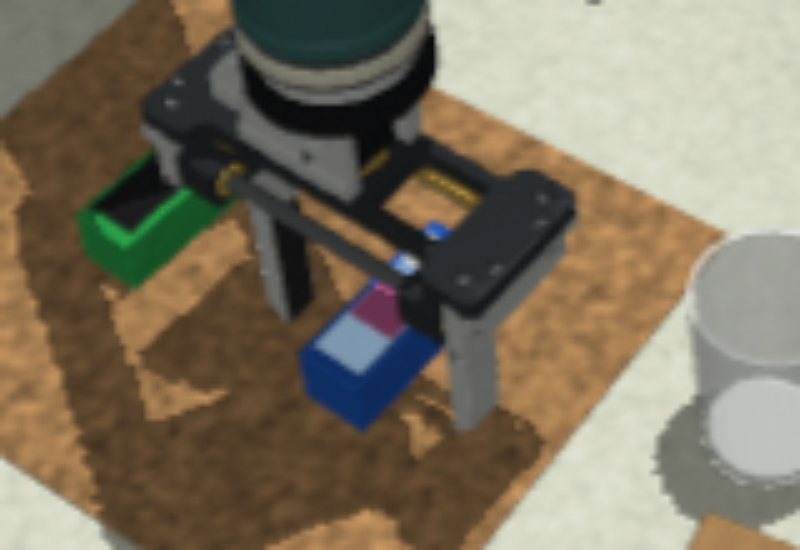

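The fingers straddle the blue carrier (image ~(265,350)), clear of the green one and the beaker. Now I close on it.

>>> servo_tool:
  plan:
    - [0,0,0,0,0,0,40]
    - [0,0,0,0,0,0,36]
    - [0,0,0,0,0,0,20]
    - [0,0,0,0,0,0,20]
    - [0,0,0,0,0,0,20]
    - [0,0,0,0,0,0,20]
    - [0,0,0,0,0,0,20]
    - [0,0,0,0,0,0,20]

```text
time: 3.98
tool_pos: [0.6008, -0.3252, 0.0245]
ee_rot: [-3.142, 0.0, 1.531]
wrist_force: [-0.3, -1.0, -0.4]
width: 0.0443
finger_force: 0.0
```

>>> servo_tool:
  plan:
    - [0,0,0,0,0,0,20]
    - [0,0,-0.1,0,0,0,20]
    - [0,0,-0.3,0,0,0,20]
    - [0,0,-0.6,0,0,0,20]
    - [0,0,-0.9,0,0,0,20]
    - [0,0,-1,0,0,0,20]
    - [0,0,-1,0,0,0,20]

```text
time: 4.57
tool_pos: [0.6028, -0.3264, 0.1296]
ee_rot: [3.134, 0.005, 1.531]
wrist_force: [0.2, 0.2, -1.7]
width: 0.0337
finger_force: 30.0
```

```bash
python3 - <<'E'
from fit import *
o=robot.get_obs(); print(o["time"],o["tool_pos"],o["ee_rot"],o["wrist_force"],o["wrist_torque"],o["width"],o["finger_force"])
x,y,a=.5387,.0600,1.344
f=lambda p:[x+p[0]*np.cos(a)-p[1]*np.sin(a),y+p[0]*np.sin(a)+p[1]*np.cos(a),p[2]]
q=f((-.075-.012,0,.12)); print(q, delta(q,a))
E
```

```text
4.5667 [ 0.60278384 -0.32644211  0.12957943] [3.13405194 0.00460538 1.53114747] [ 0.20949253  0.23671105 -1.66608178] [-0.06628141 -0.09750943 -0.01499728] 0.033676546185615185 29.979981780052185
[np.float64(0.5191374366495229), np.float64(-0.024772083347990068), 0.12] [2.9816, -0.956, 0.0749, 0.0051, 0.0025, 0.1192]
```

>>> servo_tool:
  plan:
    - [0.2,-0.06,-0.1,0,0,0,20]
    - [0.5,-0.15,-0.1,0,0,0,20]
    - [0.8,-0.25,-0.1,0,0,0,20]
    - [1,-0.32,-0.1,0,0,0,20]

```text
time: 4.9
tool_pos: [0.571, -0.2212, 0.1317]
ee_rot: [-3.137, -0.003, 1.532]
wrist_force: [0.8, 0.5, -1.6]
width: 0.034
finger_force: 30.0
```

>>> servo_tool:
  plan:
    - [0.35,-0.1,0,0,0,0,20]
    - [0.7,-0.2,0,0,0,0,20]
    - [1,-0.32,0,0,0,0,20]

```text
time: 5.15
tool_pos: [0.543, -0.1205, 0.1316]
ee_rot: [-3.137, -0.002, 1.531]
wrist_force: [0.7, 0.1, -1.7]
width: 0.0338
finger_force: 30.0
```

>>> servo_tool:
  plan:
    - [0.35,-0.1,0,0,0,0.04,20]
    - [0.7,-0.2,0,0,0,0.08,20]
    - [0.9,-0.28,0,0,0,0.12,20]
    - [0.98,-0.31,0,0,0,0.12,20]
    - [0.98,-0.31,0,0,0,0.12,20]
    - [0.98,-0.31,0,0,0,0.12,20]

```text
time: 5.65
tool_pos: [0.5174, -0.0242, 0.1334]
ee_rot: [-3.14, 0.001, 1.344]
wrist_force: [-0.2, -0.6, -1.4]
width: 0.0335
finger_force: 30.0
```

```bash
python3 - <<'E'
from fit import *
o=robot.get_obs(); print(o["time"],o["tool_pos"],o["ee_rot"],o["wrist_force"],o["wrist_torque"],o["width"])
a=snap("scene","s2")[155:305,250:410]; b=snap("top","t2")[215:300,190:345]
A=cv2.resize(a,None,fx=2.5,fy=2.5,interpolation=2);B=cv2.resize(b,None,fx=2.5,fy=2.5,interpolation=2)
c=np.zeros((595,400,3),np.uint8);c[:375]=A;c[380:380+B.shape[0],:B.shape[1]]=B[:215]
cv2.imwrite("pics/crop3.png",c[:,:,::-1])
E
```

```text
5.65 [ 0.51739024 -0.02415437  0.13336069] [-3.14035192e+00  1.23421404e-03  1.34439210e+00] [-0.21973657 -0.60537326 -1.39774445] [-0.12484888  0.0173432  -0.02012091] 0.03350156840448236
```

View pics/crop3.png

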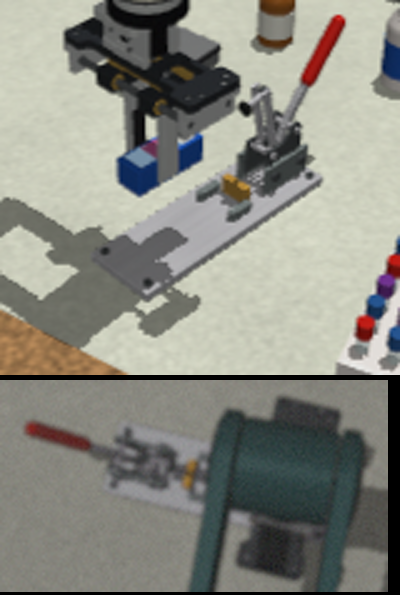

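The carrier hangs in the jaws over the loading end, with its near bottom corner around (306,232). I check its tilt and height in the grip by overlaying a level model.

```bash
python3 - <<'E'
from fit import *
o=robot.get_obs(); p=o["tool_pos"]; a=1.344
S=cv2.imread("pics/s2.png"); big=cv2.resize(S[190:290,285:385],None,fx=6,fy=6,interpolation=2)
d=np.array([np.cos(a),np.sin(a)])
def dr(P,col,cl=None):
    q=((proj("scene",P)-[285,190]+.5)*6).round().astype(int)
    for i in range(8):
        for j in range(i):
            if bin(i^j).count("1")==1: cv2.line(big,tuple(map(int,q[i])),tuple(map(int,q[j])),col,1)
c=p[:2]+d*.012
dr(boxpts(c[0],c[1],a,(.09,.034,.032),p[2]-.021),(0,255,0))
dr(boxpts(.5387,.06,1.344,(.28,.09,.012),0),(0,255,255))
n=np.array([-d[1],d[0]])
for s in(-1,1):
  b=np.array([.5387,.06])+d*.0195+s*n*.022; dr(boxpts(b[0],b[1],a,(.033,.005,.012),.012),(255,0,255))
b=np.array([.5387,.06])+d*.04; dr(boxpts(b[0],b[1],a,(.010,.036,.022),.012),(0,0,255))
cv2.imwrite("pics/ov.png",big)
E
```

```text
(no output)
```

View pics/ov.png

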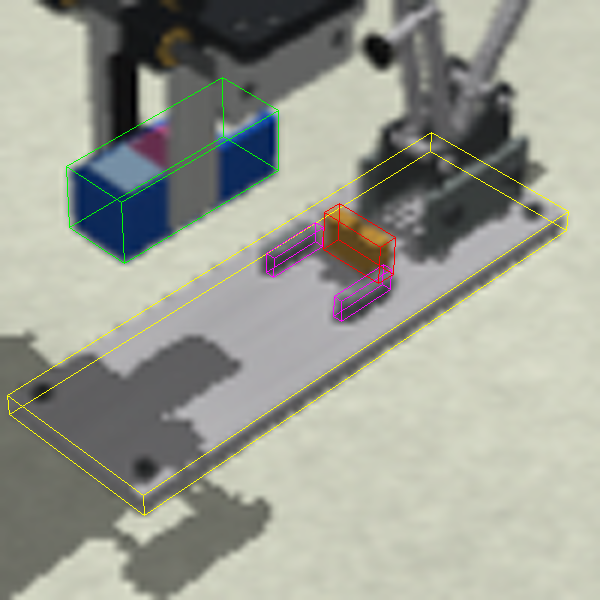

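The carrier is level and sits as the model says, with its underside 21 mm below the TCP. The scene camera therefore agrees with the robot frame here. I refine the press yaw and lateral position with edge profiles.

```bash
python3 - <<'E'
from fit import *
from scipy.ndimage import map_coordinates, gaussian_filter1d
from scipy.optimize import least_squares
G={n:cv2.imread(f"pics/{f}.png").astype(float).mean(2) for n,f in (("top","top0"),("scene","scene0"))}
P0=np.array([.5387,.06,1.344])
def w(p,l):
    l=np.atleast_2d(l); c,s=np.cos(p[2]),np.sin(p[2]); return np.c_[p[0]+c*l[:,0]-s*l[:,1],p[1]+s*l[:,0]+c*l[:,1],l[:,2]]
xs=np.linspace(-.13,.10,40); E=[]
ys=np.linspace(-.04,.04,15)
# (camera,local pts, outward dir)
ed={"top +y":("top",[(x,.045,.012) for x in xs],(0,1,0)),"top -y":("top",[(x,-.045,.012) for x in xs],(0,-1,0)),
"top end":("top",[(-.14,y,.012) for y in ys],(-1,0,0)),"sc -y bot":("scene",[(x,-.045,0) for x in xs],(0,-1,0)),"sc -y top":("scene",[(x,-.045,.012) for x in xs],(0,-1,0)),
"sc end bot":("scene",[(-.14,y,0) for y in ys],(-1,0,0)),"sc +y":("scene",[(x,.045,.012) for x in xs[:22]],(0,1,0))}
D=np.arange(-.008,.0081,.0004)
def off(k,p):
    n,l,d=ed[k]; l=np.array(l); d=np.array(d)
    pr=np.array([map_coordinates(G[n],proj(n,w(p,l+d*t))[:,::-1].T,order=1) for t in D]).T
    g=np.abs(np.gradient(gaussian_filter1d(pr,2,axis=1),axis=1)); 
    return D[g.argmax(1)]*1000, np.mean(g.max(1))
for k in ed:
    o,g=off(k,P0); print(k,"med mm by thirds",[np.median(q).round(1) for q in np.array_split(o,3)],round(g,1))
E
```

```text
top +y med mm by thirds [np.float64(-1.8), np.float64(-2.8), np.float64(-2.4)] 1.5
top -y med mm by thirds [np.float64(-3.2), np.float64(-4.0), np.float64(-2.8)] 1.2
top end med mm by thirds [np.float64(-1.2), np.float64(-0.4), np.float64(-0.4)] 1.9
sc -y bot med mm by thirds [np.float64(0.0), np.float64(0.0), np.float64(-0.4)] 7.8
sc -y top med mm by thirds [np.float64(1.2), np.float64(0.8), np.float64(0.8)] 6.0
sc end bot med mm by thirds [np.float64(2.8), np.float64(2.4), np.float64(2.0)] 7.4
sc +y med mm by thirds [np.float64(-1.0), np.float64(-0.8), np.float64(-0.4)] 2.2
```

```bash
cat >> h.py <<'E'
PX,PY,PA=.5392,.0599,1.346
def loc(x,y,z): return [PX+x*np.cos(PA)-y*np.sin(PA),PY+x*np.sin(PA)+y*np.cos(PA),z]
def st():
    o=robot.get_obs(); p=o["tool_pos"]; d=p[:2]-[PX,PY]; c,s=np.cos(PA),np.sin(PA); f=o["wrist_force"]
    print("t",o["time"],"local",np.round([c*d[0]+s*d[1],-s*d[0]+c*d[1],p[2]],4),"yaw",round(o["ee_rot"][2],4),"Floc",np.round([c*f[0]+s*f[1],-s*f[0]+c*f[1],f[2]],1),"T",np.round(o["wrist_torque"],2),"w",round(o["width"],4))
E
python3 -c "
from h import *
st(); print(delta(loc(-.087,0,.045),PA))"
```

```text
t 5.75 local [-0.0875  0.0018  0.1338] yaw 1.3419 Floc [-0.5  0.3 -1.3] T [-0.06 -0.04  0.03] w 0.0335
[0.0061, 0.0188, 0.8883, -0.0004, 0.0006, -0.0026]
```

>>> servo_tool:
  plan:
    - [0.01,0.02,0.2,0,0,0,20]
    - [0.01,0.02,0.45,0,0,0,20]
    - [0.01,0.02,0.7,0,0,0,20]
    - [0.01,0.02,0.86,0,0,0,20]
    - [0.01,0.02,0.9,0,0,0,20]
    - [0.01,0.02,0.9,0,0,0,20]
    - [0.01,0.02,0.9,0,0,0,20]
    - [0.01,0.02,0.9,0,0,0,20]

```text
time: 6.42
tool_pos: [0.5213, -0.0239, 0.0461]
ee_rot: [3.138, -0.0, 1.342]
wrist_force: [0.1, -0.4, -0.8]
width: 0.0335
finger_force: 30.0
```

```bash
python3 -c "
from h import *
st(); print(delta(loc(-.087,0,.034),PA))"
```

```text
t 6.4167 local [-0.0857 -0.0013  0.0461] yaw 1.342 Floc [-0.3 -0.2 -0.8] T [-0.1  -0.02  0.01] w 0.0335
[-0.0132, -0.0129, 0.1213, 0.0021, -0.0, -0.0026]
```

>>> servo_tool:
  plan:
    - [0,0,0.03,0,0,0,20]
    - [0,0,0.06,0,0,0,20]
    - [0,0,0.08,0,0,0,20]
    - [0,0,0.08,0,0,0,20]

```text
time: 6.75
tool_pos: [0.5196, -0.023, 0.0362]
ee_rot: [-3.141, 0.0, 1.343]
wrist_force: [-0.5, -0.3, -1.3]
width: 0.0339
finger_force: 30.0
```

>>> servo_tool:
  plan:
    - [0,0,0.01,0,0,0,20]
    - [0,0,0.02,0,0,0,20]
    - [0,0,0.02,0,0,0,20]

```text
time: 7.0
tool_pos: [0.52, -0.0231, 0.0354]
ee_rot: [3.141, 0.0, 1.343]
wrist_force: [-1.8, 0.2, 3.8]
width: 0.0341
finger_force: 30.0
```

>>> servo_tool:
  plan:
    - [0,0,0.01,0,0,0,20]
    - [0,0,0.02,0,0,0,20]
    - [0,0,0.02,0,0,0,20]

```text
time: 7.25
tool_pos: [0.52, -0.0231, 0.0353]
ee_rot: [3.141, 0.0, 1.343]
wrist_force: [-7.0, -1.1, 13.3]
width: 0.034
finger_force: 30.0
```

```bash
python3 -c "
from h import *
st()
for i in range(6): robot.snapshot('scene'); st()"
```

```text
t 7.25 local [-0.0852  0.0002  0.0353] yaw 1.3429 Floc [-2.6  6.6 13.3] T [0.26 1.21 0.06] w 0.034
t 7.3 local [-0.0852  0.0002  0.0353] yaw 1.3429 Floc [-0.6  6.7 13.2] T [0.29 1.19 0.1 ] w 0.0339
t 7.35 local [-0.0852  0.0002  0.0353] yaw 1.3429 Floc [-1.8  6.2 13.9] T [0.28 1.25 0.06] w 0.0336
t 7.4 local [-0.0852  0.0002  0.0353] yaw 1.3429 Floc [-1.3  6.  13.3] T [0.3  1.21 0.09] w 0.0335
t 7.45 local [-0.0853  0.0002  0.0353] yaw 1.3429 Floc [-1.5  6.6 13.3] T [0.33 1.2  0.1 ] w 0.0339
t 7.5 local [-0.0853  0.0002  0.0353] yaw 1.3429 Floc [-2.6  6.9 13.2] T [0.32 1.23 0.06] w 0.0339
t 7.55 local [-0.0853  0.0002  0.0353] yaw 1.3429 Floc [-2.2  6.8 12.7] T [0.26 1.22 0.1 ] w 0.0335
```

>>> servo_tool:
  plan:
    - [0,0,-0.025,0,0,0,20]
    - [0,0,-0.025,0,0,0.002,20]
    - [0,0,-0.025,0,0,0.002,20]

```text
time: 7.8
tool_pos: [0.5205, -0.0233, 0.0355]
ee_rot: [3.14, -0.0, 1.339]
wrist_force: [0.1, -1.1, 2.6]
width: 0.0342
finger_force: 30.0
```

```bash
python3 -c "
from h import *
st()
for i in range(3): robot.snapshot('scene'); st()"
```

```text
t 7.8 local [-0.0852 -0.0003  0.0355] yaw 1.3392 Floc [-1.  -0.3  2.6] T [ 0.07 -0.01  0.01] w 0.0342
t 7.85 local [-0.0852 -0.0004  0.0354] yaw 1.3394 Floc [-1.2 -0.3  2.6] T [ 0.12 -0.09  0.01] w 0.0341
t 7.9 local [-0.0852 -0.0004  0.0354] yaw 1.3394 Floc [-0.8  0.6  2.5] T [ 0.13 -0.02  0.02] w 0.0335
t 7.95 local [-0.0852 -0.0003  0.0354] yaw 1.3394 Floc [-0.   0.3  3.9] T [ 0.11 -0.13 -0.  ] w 0.0336
```

>>> servo_tool:
  plan:
    - [0.05,0,0,0,0,-0.004,20]
    - [0.1,0,0,0,0,-0.004,20]
    - [0.15,0,0,0,0,-0.004,20]
    - [0.2,0,0,0,0,-0.004,20]
    - [0.25,0,0,0,0,-0.004,20]
    - [0.25,0,0,0,0,-0.004,20]

```text
time: 8.45
tool_pos: [0.5263, 0.0021, 0.0354]
ee_rot: [3.14, -0.0, 1.347]
wrist_force: [0.7, -1.9, 4.4]
width: 0.0339
finger_force: 30.0
```

>>> servo_tool:
  plan:
    - [0.03,0,0,0,0,0,20]
    - [0.06,0,0,0,0,0,20]
    - [0.09,0,0,0,0,0,20]
    - [0.09,0,0,0,0,0,20]

```text
time: 8.78
tool_pos: [0.528, 0.0101, 0.0354]
ee_rot: [3.141, 0.001, 1.346]
wrist_force: [-0.9, -3.6, 6.8]
width: 0.0334
finger_force: 30.0
```

```bash
python3 -c "
from h import *
st(); snap('scene','s3')
S=cv2.imread('pics/s3.png'); c=cv2.resize(S[190:290,285:385],None,fx=6,fy=6,interpolation=2); cv2.imwrite('pics/crop4.png',c)
st()"
```

```text
t 8.7833 local [-0.0511 -0.0002  0.0354] yaw 1.3462 Floc [-3.7  0.   6.8] T [-0.36 -0.04 -0.  ] w 0.0334
t 8.8333 local [-0.0511 -0.0002  0.0354] yaw 1.3462 Floc [-3.  -0.7  5.6] T [-0.36 -0.05 -0.03] w 0.0335
```

View pics/crop4.png

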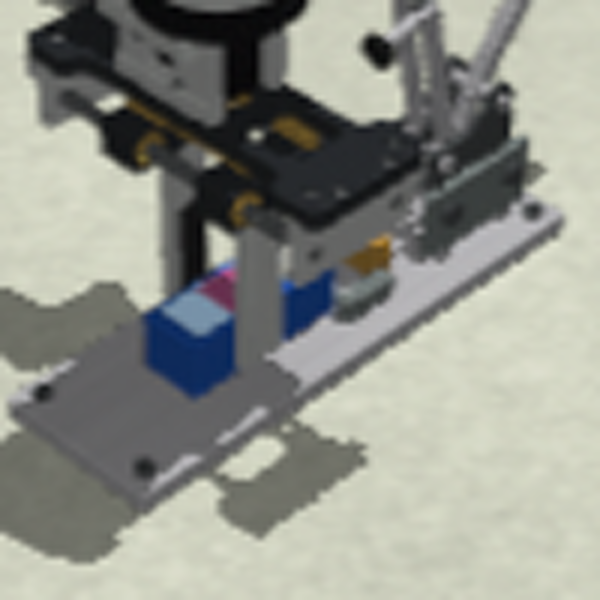

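The carrier's leading end is at the rail mouth (crop ~(330,310)), lined up with the brass stop. I continue in steps by feel.

>>> servo_tool:
  plan:
    - [0.04,0,-0.007,0,0,0,20]
    - [0.08,0,-0.007,0,0,0,20]
    - [0.12,0,-0.007,0,0,0,20]
    - [0.16,0,-0.007,0,0,0,20]
    - [0.2,0,-0.007,0,0,0,20]
    - [0.2,0,-0.007,0,0,0,20]

```text
time: 9.33
tool_pos: [0.5321, 0.0308, 0.0354]
ee_rot: [-3.141, -0.001, 1.347]
wrist_force: [0.1, 0.4, 1.9]
width: 0.0336
finger_force: 30.0
```

>>> servo_tool:
  plan:
    - [0.01,0,0,0,0,0,20]
    - [0.02,0,0,0,0,0,20]
    - [0.03,0,0,0,0,0,20]
    - [0.04,0,0,0,0,0,20]

```text
time: 9.67
tool_pos: [0.5328, 0.0334, 0.0355]
ee_rot: [-3.141, 0.0, 1.346]
wrist_force: [-1.3, -1.1, 1.7]
width: 0.0337
finger_force: 30.0
```

```bash
python3 -c "
from h import *
st()"
```

```text
t 9.6667 local [-0.0273  0.0003  0.0355] yaw 1.3456 Floc [-1.4  1.   1.7] T [-0.41  0.03  0.  ] w 0.0337
```

>>> servo_tool:
  plan:
    - [0.01,0,0,0,0,0,20]
    - [0.02,0,0,0,0,0,20]
    - [0.03,0,0,0,0,0,20]
    - [0.03,0,0,0,0,0,20]

```text
time: 10.0
tool_pos: [0.5336, 0.0366, 0.0355]
ee_rot: [-3.141, -0.0, 1.346]
wrist_force: [0.7, -1.4, 1.3]
width: 0.0338
finger_force: 30.0
```

>>> servo_tool:
  plan:
    - [0.005,0,0,0,0,0,20]
    - [0.01,0,0,0,0,0,20]
    - [0.01,0,0,0,0,0,20]

```text
time: 10.25
tool_pos: [0.5337, 0.0371, 0.0355]
ee_rot: [-3.141, 0.001, 1.346]
wrist_force: [-0.7, -3.7, 1.0]
width: 0.0338
finger_force: 30.0
```

>>> servo_tool:
  plan:
    - [0.005,0,0,0,0,0,20]
    - [0.01,0,0,0,0,0,20]
    - [0.01,0,0,0,0,0,20]

```text
time: 10.5
tool_pos: [0.5337, 0.0371, 0.0356]
ee_rot: [-3.141, 0.003, 1.346]
wrist_force: [-1.5, -5.3, 2.0]
width: 0.0338
finger_force: 30.0
```

```bash
python3 -c "
from h import *
st()"
```

```text
t 10.5 local [-0.0234  0.0002  0.0356] yaw 1.3459 Floc [-5.5  0.3  2. ] T [-0.92  0.19  0.06] w 0.0338
```

>>> servo_tool:
  plan:
    - [0.005,0,0,0,0,0,20]
    - [0.01,0,0,0,0,0,20]
    - [0.01,0,0,0,0,0,20]

```text
time: 10.75
tool_pos: [0.5338, 0.0372, 0.0357]
ee_rot: [-3.141, 0.004, 1.346]
wrist_force: [-1.6, -8.9, 2.4]
width: 0.0339
finger_force: 30.0
```

>>> servo_tool:
  plan:
    - [-0.01,0,0,0,0,0,20]
    - [-0.01,0,0,0,0,0,20]

```text
time: 10.92
tool_pos: [0.5338, 0.0371, 0.0356]
ee_rot: [-3.141, 0.002, 1.346]
wrist_force: [-1.3, -4.9, 1.8]
width: 0.0338
finger_force: 30.0
```

>>> servo_tool:
  plan:
    - [0,0,0,0,0,0,44]
    - [0,0,0,0,0,0,60]
    - [0,0,0,0,0,0,60]
    - [0,0,0,0,0,0,60]
    - [0,0,0,0,0,0,60]
    - [0,0,0,0,0,0,60]

```text
time: 11.42
tool_pos: [0.5341, 0.0386, 0.0356]
ee_rot: [-3.141, -0.0, 1.346]
wrist_force: [-0.1, 1.2, 0.1]
width: 0.0601
finger_force: 0.0
```

```bash
python3 -c "
from h import *
st()"
```

```text
t 11.4167 local [-0.0219  0.0002  0.0356] yaw 1.346 Floc [1.1 0.4 0.1] T [-0.04 -0.04 -0.02] w 0.0601
```

>>> servo_tool:
  plan:
    - [0,0,-0.1,0,0,0,60]
    - [0,0,-0.4,0,0,0,60]
    - [0,0,-0.7,0,0,0,60]
    - [0,0,-1,0,0,0,60]

```text
time: 11.75
tool_pos: [0.5337, 0.0384, 0.1372]
ee_rot: [-3.141, 0.0, 1.346]
wrist_force: [1.2, -0.1, 0.2]
width: 0.0602
finger_force: 0.0
```

>>> servo_tool:
  plan:
    - [-0.3,0,-0.3,0,0,0,30]
    - [-0.6,0,-0.6,0,0,0,10]
    - [-0.9,0,-1,0,0,0,0]
    - [-1,0,-1,0,0,0,0]

```text
time: 12.08
tool_pos: [0.5133, -0.0615, 0.2433]
ee_rot: [3.13, 0.001, 1.345]
wrist_force: [0.1, -0.4, 0.8]
width: 0.0367
finger_force: 0.0
```

```bash
python3 - <<'E'
from h import *
st(); snap('scene','s4')
S=cv2.imread('pics/s4.png'); big=cv2.resize(S[150:275,290:400],None,fx=4.8,fy=4.8,interpolation=2)
def L(a,b,col):
    q=((proj("scene",[loc(*a),loc(*b)])-[290,150]+.5)*4.8).round().astype(int).tolist(); cv2.line(big,q[0],q[1],col,1)
for y in(-.017,.017): L((-.055,y,.044),(.035,y,.044),(0,255,0))
for x in(-.055,.035): L((x,-.017,.044),(x,.017,.044),(0,255,0))
L((.119,0,.071),(.119+.135*np.cos(1),0,.071+.135*np.sin(1)),(255,255,0))
L((.119,-.02,.071),(.119,.02,.071),(255,255,0))
cv2.imwrite("pics/crop5.png",big)
E
```

```text
t 12.0833 local [-0.1241 -0.0019  0.2433] yaw 1.3445 Floc [-0.3 -0.1  0.8] T [ 0.   -0.07 -0.02] w 0.0367
```

View pics/crop5.png

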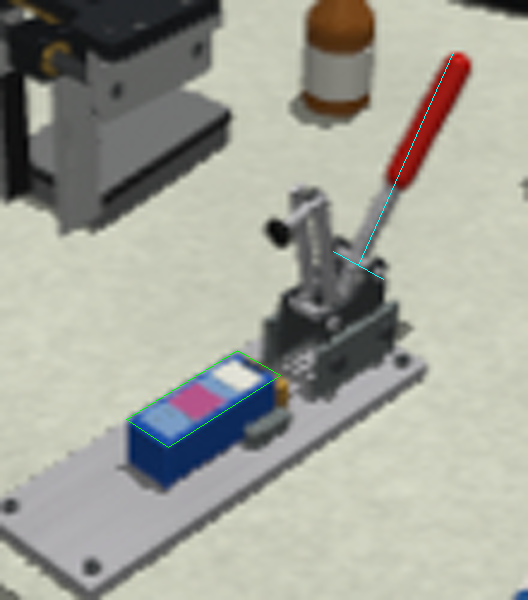

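The carrier lies home: its top matches the predicted home outline (green), flat against the brass. The red grip runs from crop (400,178) to (459,60). I now intersect these points with the press's mid plane.

```bash
python3 - <<'E'
from h import *
def ip(n,uv):
    K,r,t=cam(n); Rm=R.from_rotvec(r).as_matrix(); c=-Rm.T@t; d=Rm.T@np.linalg.inv(K)@np.r_[uv,1]
    nn=np.array([-np.sin(PA),np.cos(PA),0]); P=c+d*(nn@(np.array([PX,PY,0])-c)/(nn@d)); q=P[:2]-[PX,PY]
    return np.array([np.cos(PA)*q[0]+np.sin(PA)*q[1],P[2]])
b,t=[ip("scene",np.array(u)/4.8-.5+[290,150]) for u in((400,178),(459,60))]
v=t-b; print(b.round(4),t.round(4),"len",np.linalg.norm(v).round(4),"slope",np.arctan2(v[1],v[0]).round(3))
for q in(b,t): w=q-[.119,.071]; print("r",np.hypot(*w).round(4),"ang",np.arctan2(w[1],w[0]).round(3))
print(delta(loc(.119,0,.25),PA)); st()
E
```

```text
[0.1524 0.1165] [0.1981 0.1766] len 0.0754 slope 0.92
r 0.0565 ang 0.937
r 0.1319 ang 0.928
[2.4518, -0.0296, -0.0783, 0.0075, 0.0018, -0.0025]
t 12.1333 local [-0.1262 -0.0021  0.2429] yaw 1.3421 Floc [-1.  -0.4  1.6] T [-0.11 -0.06 -0.01] w 0.0325
```

>>> servo_tool:
  plan:
    - [0.3,-0.01,0,0,0,0,0]
    - [0.65,-0.01,0,0,0,0,0]
    - [1,-0.01,0,0,0,0,0]

```text
time: 12.38
tool_pos: [0.5331, 0.0391, 0.2361]
ee_rot: [3.141, -0.001, 1.343]
wrist_force: [0.2, 0.2, -0.4]
width: 0.0127
finger_force: 0.0
```

>>> servo_tool:
  plan:
    - [0.35,0,0,0,0,0,0]
    - [0.7,0,0,0,0,0,0]
    - [1,0,0,0,0,0,0]

```text
time: 12.63
tool_pos: [0.5551, 0.1386, 0.2356]
ee_rot: [-3.141, -0.001, 1.347]
wrist_force: [-0.2, -0.1, 0.3]
width: 0.0005
finger_force: 0.0
```

>>> servo_tool:
  plan:
    - [0.3,0,0,0,0,0,0]
    - [0.6,0,0,0,0,0,0]
    - [0.7,0,0.1,0,0,0,0]
    - [0.75,0,0.2,0,0,0,0]
    - [0.75,0,0.2,0,0,0,0]
    - [0.75,0,0.2,0,0,0,0]

```text
time: 13.13
tool_pos: [0.5712, 0.2079, 0.2138]
ee_rot: [-3.138, 0.003, 1.345]
wrist_force: [0.5, 0.2, 0.5]
width: 0.0005
finger_force: 0.0
```

```bash
cat > arc.py <<'E'
from h import *
def tcp(th,r=.105,pz=.071):
    k=np.clip(th/.1,-1,1)
    return .119+r*np.cos(th)-.009*np.sin(th)-.008*k, pz+r*np.sin(th)+.009*np.cos(th)+.017
E
python3 - <<'E'
from arc import *
st()
for i in range(3): robot.snapshot('scene'); st()
for th in np.arange(.95,-.2,-.1): print(round(th,2),np.round(tcp(th),4))
print(delta(loc(.155,0,.18),PA))
E
```

```text
t 13.1333 local [0.1514 0.0018 0.2138] yaw 1.3451 Floc [ 0.3 -0.4  0.5] T [-0.07 -0.05  0.03] w 0.0005
t 13.1833 local [0.1513 0.0013 0.2149] yaw 1.3444 Floc [0.2 0.  0.3] T [-0.09 -0.01  0.05] w 0.0005
t 13.2333 local [0.1513 0.001  0.2156] yaw 1.3441 Floc [ 0.5  0.4 -0.5] T [-0.01 -0.07  0.05] w 0.0004
t 13.2833 local [0.1514 0.0007 0.2161] yaw 1.344 Floc [0.3 0.2 0.5] T [-0.03 -0.07 -0.01] w 0.0003
0.95 [0.1648 0.1786]
0.85 [0.1735 0.1728]
0.75 [0.1817 0.1662]
0.65 [0.1891 0.1587]
0.55 [0.1958 0.1506]
0.45 [0.2016 0.1418]
0.35 [0.2065 0.1325]
0.25 [0.2105 0.1227]
0.15 [0.2135 0.1126]
0.05 [0.2194 0.1022]
-0.05 [0.2283 0.0917]
-0.15 [0.2322 0.0812]
[0.0356, 0.007, 0.3614, 0.0004, 0.0001, -0.0013]
```

>>> servo_tool:
  plan:
    - [0.01,0,0.1,0,0,0,0]
    - [0.02,0,0.2,0,0,0,0]
    - [0.03,0,0.3,0,0,0,0]
    - [0.03,0,0.37,0,0,0,0]
    - [0.03,0,0.37,0,0,0,0]
    - [0.03,0,0.37,0,0,0,0]

```text
time: 13.78
tool_pos: [0.5723, 0.2118, 0.1773]
ee_rot: [-3.14, 0.001, 1.346]
wrist_force: [0.8, 0.8, 0.5]
width: 0.0002
finger_force: 0.0
```

>>> servo_tool:
  plan:
    - [0.03,0,0,0,0,0,0]
    - [0.06,0,0.01,0,0,0,0]
    - [0.09,0,0.02,0,0,0,0]
    - [0.12,0,0.02,0,0,0,0]
    - [0.12,0,0.02,0,0,0,0]

```text
time: 14.2
tool_pos: [0.5757, 0.2241, 0.1768]
ee_rot: [3.141, 0.0, 1.346]
wrist_force: [-0.2, -0.4, 0.7]
width: 0.0007
finger_force: 0.3
```

```bash
python3 -c "
from arc import *
st()"
```

```text
t 14.2 local [0.1682 0.0011 0.1768] yaw 1.3463 Floc [-0.5  0.1  0.7] T [-0.15 -0.08  0.03] w 0.0007
```

>>> servo_tool:
  plan:
    - [0.035,0,0.025,0,0,0,0]
    - [0.07,0,0.05,0,0,0,0]
    - [0.1,0,0.08,0,0,0,0]
    - [0.135,0,0.11,0,0,0,0]
    - [0.135,0,0.11,0,0,0,0]

```text
time: 14.62
tool_pos: [0.5784, 0.2376, 0.1647]
ee_rot: [-3.141, -0.0, 1.346]
wrist_force: [-0.3, 0.7, 0.8]
width: 0.0003
finger_force: 0.3
```

```bash
python3 -c "
from arc import *
st()"
```

```text
t 14.6167 local [0.182  0.0014 0.1647] yaw 1.3465 Floc [0.6 0.5 0.8] T [-0.07 -0.12  0.  ] w 0.0003
```

```bash
cat >> arc.py <<'E'
def ip(n,uv):
    K,r,t=cam(n); Rm=R.from_rotvec(r).as_matrix(); c=-Rm.T@t; d=Rm.T@np.linalg.inv(K)@np.r_[uv,1]
    nn=np.array([-np.sin(PA),np.cos(PA),0]); P=c+d*(nn@(np.array([PX,PY,0])-c)/(nn@d)); q=P[:2]-[PX,PY]
    return np.array([np.cos(PA)*q[0]+np.sin(PA)*q[1],P[2]])
def grip(im):
    h=cv2.cvtColor(im,cv2.COLOR_RGB2HSV); m=((h[...,0]<8)|(h[...,0]>172))&(h[...,1]>150)&(h[...,2]>60)
    m[:, :355]=0; m[:,402:]=0; m[250:]=0; m[:150]=0
    v,u=np.nonzero(m); 
    if len(u)<6: print("red",len(u)); return
    pts=np.array([ip("scene",(a,b)) for a,b in zip(u,v)]); c=pts.mean(0); e=np.linalg.svd(pts-c)[2][0]; e*=np.sign(e[0])
    s=(pts-c)@e; print("red",len(u),"c",c.round(4),"slope",np.arctan2(e[1],e[0]).round(3),"ends",(c+e*s.min()).round(4),(c+e*s.max()).round(4))
E
python3 -c "
from arc import *
import cv2
grip(cv2.imread('pics/s4.png')[:,:,::-1].copy())
grip(snap('scene','s5')); st()"
```

```text
red 155 c [0.1747 0.1458] slope 0.874 ends [0.1482 0.1142] [0.2008 0.1771]
red 125 c [0.1863 0.1313] slope 0.613 ends [0.1544 0.1089] [0.2224 0.1567]
t 14.6667 local [0.1818 0.0013 0.165 ] yaw 1.3464 Floc [ 0.5  0.1 -0.3] T [-0.07 -0.05  0.02] w 0.0006
```

>>> servo_tool:
  plan:
    - [0.035,0,0.03,0,0,0,0]
    - [0.07,0,0.065,0,0,0,0]
    - [0.105,0,0.105,0,0,0,0]
    - [0.14,0,0.145,0,0,0,0]
    - [0.17,0,0.19,0,0,0,0]
    - [0.195,0,0.235,0,0,0,0]
    - [0.22,0,0.28,0,0,0,0]
    - [0.245,0,0.325,0,0,0,0]
    - [0.245,0,0.325,0,0,0,0]

```text
time: 15.42
tool_pos: [0.5836, 0.2613, 0.1317]
ee_rot: [-3.14, 0.0, 1.346]
wrist_force: [-0.1, -0.2, 0.4]
width: 0.0004
finger_force: 0.1
```

```bash
python3 -c "
from arc import *
grip(snap('scene','s6')); st()"
```

```text
red 107 c [0.2044 0.101 ] slope 0.234 ends [0.1651 0.0916] [0.2474 0.1113]
t 15.4667 local [0.2062 0.0015 0.1322] yaw 1.3462 Floc [-0.1  0.9 -0.1] T [-0.03  0.02  0.01] w 0.0005
```

>>> servo_tool:
  plan:
    - [0.015,0,0.03,0,0,0,0]
    - [0.03,0,0.06,0,0,0,0]
    - [0.04,0,0.09,0,0,0,0]
    - [0.05,0,0.12,0,0,0,0]
    - [0.06,0,0.15,0,0,0,0]
    - [0.07,0,0.18,0,0,0,0]

```text
time: 15.97
tool_pos: [0.5856, 0.2675, 0.1149]
ee_rot: [3.141, 0.0, 1.346]
wrist_force: [0.5, -0.5, 0.8]
width: 0.0008
finger_force: 0.5
```

>>> servo_tool:
  plan:
    - [0.01,0,0.02,0,0,0,0]
    - [0.02,0,0.04,0,0,0,0]
    - [0.03,0,0.06,0,0,0,0]
    - [0.03,0,0.06,0,0,0,0]

```text
time: 16.3
tool_pos: [0.5861, 0.2707, 0.1086]
ee_rot: [-3.141, 0.0, 1.346]
wrist_force: [-0.0, -0.2, -0.1]
width: 0.0004
finger_force: 0.1
```

```bash
python3 -c "
from arc import *
grip(snap('scene','s7')); st()"
```

```text
red 91 c [0.2076 0.0809] slope -0.035 ends [0.1646 0.0824] [0.2535 0.0793]
t 16.35 local [0.216  0.0013 0.1088] yaw 1.346 Floc [ 0.7 -0.3 -0. ] T [-0.06 -0.02 -0.01] w 0.0004
```

>>> servo_tool:
  plan:
    - [0.01,0,0.015,0,0,0,0]
    - [0.02,0,0.03,0,0,0,0]
    - [0.02,0,0.04,0,0,0,0]
    - [0.02,0,0.04,0,0,0,0]

```text
time: 16.68
tool_pos: [0.5868, 0.2727, 0.1051]
ee_rot: [3.141, -0.0, 1.346]
wrist_force: [0.4, 0.7, -0.5]
width: 0.0003
finger_force: 0.2
```

>>> servo_tool:
  plan:
    - [0.01,0,0.015,0,0,0,0]
    - [0.02,0,0.03,0,0,0,0]
    - [0.02,0,0.04,0,0,0,0]
    - [0.02,0,0.04,0,0,0,0]

```text
time: 17.02
tool_pos: [0.5872, 0.2743, 0.1011]
ee_rot: [3.141, 0.0, 1.346]
wrist_force: [-0.5, -1.3, 1.1]
width: 0.0006
finger_force: 0.7
```

>>> servo_tool:
  plan:
    - [0,0,0.01,0,0,0,0]
    - [0,0,0.02,0,0,0,0]
    - [0,0,0.03,0,0,0,0]
    - [0,0,0.03,0,0,0,0]

```text
time: 17.35
tool_pos: [0.5872, 0.2746, 0.0982]
ee_rot: [3.141, -0.0, 1.346]
wrist_force: [-0.8, -1.1, 3.5]
width: 0.0004
finger_force: 1.3
```

```bash
python3 -c "
from arc import *
grip(snap('scene','s8')); st()"
```

```text
red 84 c [0.208  0.0719] slope -0.124 ends [0.1651 0.0773] [0.2544 0.0661]
t 17.4 local [0.22   0.001  0.0983] yaw 1.3459 Floc [ 0.6 -1.3  1.4] T [-0.15 -0.13  0.03] w 0.0005
```

>>> servo_tool:
  plan:
    - [0,0,0.01,0,0,0,0]
    - [0,0,0.02,0,0,0,0]
    - [0,0,0.02,0,0,0,0]

```text
time: 17.65
tool_pos: [0.5873, 0.2747, 0.0961]
ee_rot: [3.141, -0.001, 1.346]
wrist_force: [0.7, 0.0, 2.5]
width: 0.0002
finger_force: 1.4
```

>>> servo_tool:
  plan:
    - [0,0,0.01,0,0,0,0]
    - [0,0,0.02,0,0,0,0]
    - [0,0,0.02,0,0,0,0]

```text
time: 17.9
tool_pos: [0.5872, 0.2747, 0.094]
ee_rot: [3.141, -0.001, 1.346]
wrist_force: [1.2, 0.8, 3.2]
width: 0.0006
finger_force: 1.4
```

>>> servo_tool:
  plan:
    - [0,0,0.01,0,0,0,0]
    - [0,0,0.02,0,0,0,0]
    - [0,0,0.02,0,0,0,0]

```text
time: 18.15
tool_pos: [0.5872, 0.2748, 0.0919]
ee_rot: [3.141, -0.001, 1.346]
wrist_force: [0.9, 2.2, 2.0]
width: 0.0006
finger_force: 1.4
```

```bash
python3 -c "
from arc import *
grip(snap('scene','s9')); st()"
```

```text
red 78 c [0.2088 0.0664] slope -0.164 ends [0.1654 0.0736] [0.2527 0.0591]
t 18.2 local [0.2201 0.0011 0.092 ] yaw 1.3459 Floc [ 2.3 -1.1  0.7] T [ 0.31 -0.35  0.04] w 0.0002
```

>>> servo_tool:
  plan:
    - [0,0,0.008,0,0,0,0]
    - [0,0,0.015,0,0,0,0]
    - [0,0,0.015,0,0,0,0]

```text
time: 18.45
tool_pos: [0.5871, 0.2746, 0.0905]
ee_rot: [3.142, -0.0, 1.346]
wrist_force: [2.6, 2.0, 2.7]
width: 0.0003
finger_force: 1.3
```

>>> servo_tool:
  plan:
    - [0,0,0.008,0,0,0,0]
    - [0,0,0.015,0,0,0,0]
    - [0,0,0.015,0,0,0,0]

```text
time: 18.7
tool_pos: [0.5869, 0.2743, 0.0888]
ee_rot: [-3.141, 0.0, 1.346]
wrist_force: [0.9, 1.9, 2.4]
width: 0.0005
finger_force: 1.2
```

```bash
python3 -c "
from arc import *
grip(snap('scene','s10')); st()"
```

```text
red 85 c [0.2097 0.0632] slope -0.201 ends [0.1649 0.0723] [0.2533 0.0543]
t 18.75 local [0.2196 0.0013 0.0888] yaw 1.3458 Floc [ 2.9 -0.6  2.2] T [ 0.33 -0.35  0.03] w 0.0007
```

>>> servo_tool:
  plan:
    - [0,0,0.008,0,0,0,0]
    - [0,0,0.015,0,0,0,0]
    - [0,0,0.015,0,0,0,0]

```text
time: 19.0
tool_pos: [0.5869, 0.2741, 0.0872]
ee_rot: [-3.141, 0.001, 1.346]
wrist_force: [0.9, 0.3, 1.8]
width: 0.0006
finger_force: 0.9
```

>>> servo_tool:
  plan:
    - [0,0,0.008,0,0,0,0]
    - [0,0,0.015,0,0,0,0]
    - [0,0,0.015,0,0,0,0]

```text
time: 19.25
tool_pos: [0.5869, 0.2741, 0.0856]
ee_rot: [-3.141, 0.001, 1.346]
wrist_force: [-0.0, 0.8, -0.3]
width: 0.0007
finger_force: 0.6
```

>>> servo_tool:
  plan:
    - [0,0,0.005,0,0,0,0]
    - [0,0,0.01,0,0,0,0]
    - [0,0,0.01,0,0,0,0]

```text
time: 19.5
tool_pos: [0.5869, 0.2741, 0.0848]
ee_rot: [-3.141, 0.001, 1.346]
wrist_force: [-0.0, 0.1, 1.0]
width: 0.0004
finger_force: 0.5
```

```bash
python3 -c "
from arc import *
grip(snap('scene','s11')); st()"
```

```text
red 82 c [0.2088 0.0596] slope -0.241 ends [0.1655 0.0702] [0.2537 0.0486]
t 19.55 local [0.2194 0.0013 0.0848] yaw 1.3457 Floc [0.7 0.1 1.4] T [ 0.09 -0.12  0.01] w 0.0003
```

>>> servo_tool:
  plan:
    - [0,0,0.005,0,0,0,0]
    - [0,0,0.01,0,0,0,0]
    - [0,0,0.01,0,0,0,0]

```text
time: 19.8
tool_pos: [0.5869, 0.2741, 0.0839]
ee_rot: [-3.141, 0.001, 1.346]
wrist_force: [0.3, -0.1, 0.7]
width: 0.0006
finger_force: 0.4
```

>>> servo_tool:
  plan:
    - [0,0,0.005,0,0,0,0]
    - [0,0,0.01,0,0,0,0]
    - [0,0,0.01,0,0,0,0]

```text
time: 20.05
tool_pos: [0.587, 0.2741, 0.0832]
ee_rot: [-3.142, 0.001, 1.346]
wrist_force: [0.2, -0.7, 1.6]
width: 0.0
finger_force: 0.8
```

```bash
python3 -c "
from arc import *
grip(snap('scene','s12')); st()"
```

```text
red 79 c [0.2091 0.058 ] slope -0.243 ends [0.1652 0.0689] [0.2533 0.0471]
t 20.1 local [0.2195 0.0011 0.0833] yaw 1.3457 Floc [-0.8 -0.2  1.6] T [-0.22  0.04 -0.  ] w 0.0003
```

Force is rising again, so I nudge gently to confirm the stop.

>>> servo_tool:
  plan:
    - [0,0,0.005,0,0,0,0]
    - [0,0,0.01,0,0,0,0]
    - [0,0,0.01,0,0,0,0]

```text
time: 20.35
tool_pos: [0.5871, 0.2741, 0.0826]
ee_rot: [3.141, 0.0, 1.346]
wrist_force: [-1.1, -1.6, 4.1]
width: 0.0001
finger_force: 1.7
```

>>> servo_tool:
  plan:
    - [0,0,0.003,0,0,0,0]
    - [0,0,0.006,0,0,0,0]
    - [0,0,0.006,0,0,0,0]

```text
time: 20.6
tool_pos: [0.5872, 0.2741, 0.0822]
ee_rot: [3.141, 0.0, 1.346]
wrist_force: [-1.2, -1.1, 5.5]
width: 0.0003
finger_force: 2.4
```

```bash
python3 -c "
from arc import *
grip(snap('scene','s13')); st()"
```

```text
red 78 c [0.2089 0.0573] slope -0.265 ends [0.1651 0.0691] [0.2505 0.0459]
t 20.65 local [0.2195 0.001  0.0822] yaw 1.3457 Floc [-3.1  1.7  5.4] T [-0.46  0.28 -0.  ] w 0.0002
```

>>> servo_tool:
  plan:
    - [0,0,0.005,0,0,0,0]
    - [0,0,0.01,0,0,0,0]
    - [0,0,0.01,0,0,0,0]

```text
time: 20.9
tool_pos: [0.5873, 0.2741, 0.0817]
ee_rot: [3.141, 0.0, 1.346]
wrist_force: [-1.9, -2.0, 6.8]
width: 0.0005
finger_force: 3.1
```

```bash
python3 -c "
from arc import *
grip(snap('scene','s14')); st()"
```

```text
red 79 c [0.2086 0.057 ] slope -0.259 ends [0.165  0.0686] [0.2505 0.0459]
t 20.95 local [0.2195 0.0009 0.0817] yaw 1.3457 Floc [-3.1  1.5  7.2] T [-0.5   0.34 -0.01] w 0.0006
```

The force profile shows a hump (pad spring), a drop over centre, then a steady rise at the stop. I lift off and look at whether it stays.

>>> servo_tool:
  plan:
    - [0,0,-0.02,0,0,0,0]
    - [0,0,-0.1,0,0,0,0]
    - [0,0,-0.3,0,0,0,0]
    - [0,0,-0.6,0,0,0,0]
    - [0,0,-0.9,0,0,0,0]
    - [0,0,-1,0,0,0,0]

```text
time: 21.45
tool_pos: [0.5889, 0.2755, 0.1858]
ee_rot: [3.135, -0.005, 1.346]
wrist_force: [0.7, 0.6, 1.4]
width: 0.0004
finger_force: 0.0
```

>>> servo_tool:
  plan:
    - [0,0,-0.3,0,0,0,0]
    - [0,0,-0.5,0,0,0,0]
    - [0,0,-0.5,0,0,0,0]

```text
time: 21.7
tool_pos: [0.5889, 0.2753, 0.2355]
ee_rot: [3.134, -0.005, 1.346]
wrist_force: [-1.1, 0.9, 1.8]
width: 0.0004
finger_force: 0.0
```

```bash
python3 - <<'E'
from arc import *
a=snap('scene','s15'); grip(a); st(); b=snap('top','t15')
c=np.zeros((600,800,3),np.uint8); A=cv2.resize(a[165:275,280:400],None,fx=4.3,fy=4.3,interpolation=2); c[:A.shape[0],:A.shape[1]]=A
B=cv2.resize(a,(280,210)); c[:210,520:]=B; D=cv2.resize(b,(280,210)); c[220:430,520:]=D
cv2.imwrite("pics/fin.png",c[:,:,::-1])
E
```

```text
red 88 c [0.2104 0.0583] slope -0.242 ends [0.1653 0.0695] [0.2535 0.0477]
t 21.75 local [2.206e-01 2.000e-04 2.326e-01] yaw 1.346 Floc [-0.1 -0.2 -0.6] T [-0.05 -0.06  0.02] w 0.0004
```

View pics/fin.png

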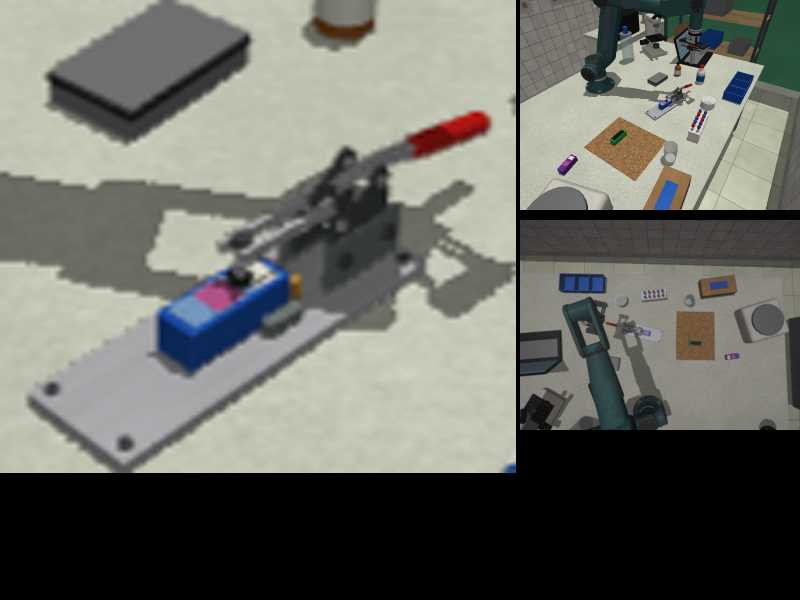

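The pad rests on the blue carrier, which is still against the brass stop (crop ~(295,290)). The handle stays down, and green and the bystanders are in place.

```bash
python3 -c "
from arc import *
for i in range(4): a=robot.snapshot('scene')
grip(np.array(a)); st(); print(robot.close_job())"
```

```text
red 88 c [0.2104 0.0583] slope -0.242 ends [0.1653 0.0695] [0.2535 0.0477]
t 22.0 local [0.2193 0.0019 0.2275] yaw 1.3458 Floc [-0.4 -0.4 -0.3] T [ 0.   -0.01  0.  ] w 0.0005
the job is handed in; nothing more can be done
None
```

The blue carrier is home against the brass stop (felt at about 9 N), the red handle was pushed over centre to its stop (about 7 N) and stays down with the pad on the carrier, and the job was handed in at 22 s with the arm clear; no verdict was returned.

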